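Free the perch block from the screw press and lay it on the drying rack

TASK

Open the screw press by turning its red handwheel about one full turn counter-clockwise seen from above, letting your hand rise with the wheel, then draw the cedar block out by its dowel, put it down flat on the bench clear of the press and let go. Take it again across the block itself and lay it flat on the drying rack, inside the blue outline with its dowel between the two blue cheeks. Leave the press open, and do not push the awl, the glue bottle or the copper caps about.

Things in the scene. Friction and masses are not known exactly. Their poses are not given: they have to be found in the camera images.
- wheel (a joint): Turn of the press's red handwheel about its vertical screw (rad): 0 at the start (clamped), grows counter-clockwise seen from above, up to 9.4. It takes about 0.12 to 0.25 N m and stays where it is left. One full turn (6.28) lifts screw, wheel and pressure pad together by 20 mm.
- ram (a joint): Lift of the pressure pad, screw and wheel (m): 0 at the start, 0.020 after one turn, at most 0.030. At 0 the pad lies 0.5 mm over the cedar block and two ears on its front edge hang 10 mm down in front of the block, either side of the dowel, so the block cannot come out until the pad is more than 10 mm up.
- wheel_grip (a point): Centre of the handwheel on the screw's axis, half-way up its rim; it rises with the wheel. Red wheel, 66 mm across, rim about 14 mm high, one of three spokes white; grasp it across its rim from above. At the start it is 142 mm above the bench; the press's bridge under it has its top 28 mm lower (with a brass nut, 30 mm across, 6 mm high on top).
- press: Green and dark steel screw press, fixed to the bench. Origin on the bench on the screw's axis; z up; -x is the side at which the block's dowel sticks out and to which it is drawn out; y goes across. Bed 110 (x) by 160 (y) by 16 mm high; two posts 24 mm thick at y = +-64 mm carry a bridge 40 (x) by 152 (y), from 92 to 114 mm above the bench.
- perch_center (a point): Centre of the loose cedar block, 80 (x) by 56 (y) by 30 mm high (15 mm above its underside), about 0.06 to 0.13 kg with dowel. Its -x axis points along its dowel, z up. It starts on the press's bed, under the pad.
- dowel_mid (a point): Point to hold on the block's pine dowel, 100 mm from the block's centre along its -x, on the dowel's centre line. The dowel is 14 mm thick and 80 mm long, sticking out of the middle of the block's -x end face (40 to 120 mm from the block's centre); axes as the block.
- dowel_tip (a point): Free end of the dowel, 120 mm from the block's centre; axes as the block.
- rack: Drying rack fixed to the bench: plywood board 200 (x) by 100 (y) by 12 mm thick, origin under its centre, z up. A blue painted outline 84 by 60 mm is centred at x = +45 mm. Two blue cheeks stand 30 mm above the board at x = -63 to -17 mm, y = +-16 to +-30 mm; the dowel lies between them (32 mm gap), pointing to the rack's -x. Between the cheeks there is no room for fingers.
- rack_spot (a point): Centre of the blue outline on the top face of the rack board, 12 mm above the bench; axes as the rack. The centre of the block belongs 15 mm above it, with the x axes alike.
- awl: Bystander: awl with red handle and brass shank, 150 mm long, 26 mm thick; origin under the handle's middle
- cap_a: Bystander: copper roof cap, cone 68 mm across and 46 mm high; origin under its centre
- cap_b: Bystander: a second such copper cap
- glue: Bystander: closed white glue bottle, 52 mm across, 85 mm high; origin under its centre
There are look-alikes about, which are no part of the job. Leave any turquoise look-alike of the press alone. What is shaped like the part that bears perch_center but green is not meant.

How it is judged:
On the way, in this order (a step that is already met when the one before it is completed fails the run):
1. the press is opened by its handwheel: pad at least 15 mm up, the block still in the press (value of joint ram above 0.015 m and horizontal distance between perch_center and press below 0.03 m), for 0.2 s.
2. the block lies flat on the bench, clear of the press, untouched by the robot (height (world z) of perch_center below 0.019 m and angle between perch_center's own z axis and vertical below 0.1 rad and horizontal distance between perch_center and press above 0.09 m and contact force between each of the arm, the fingers and perch below 0.05 N), for 0.2 s.
At the end, for the whole second after the job is handed in: The cedar block lies flat and still on the rack board, its centre within 16 mm lengthwise and 11 mm crosswise of the centre of the blue outline and turned by less than 0.2 rad, dowel between the cheeks; the press's pad is still at least 13 mm up; nothing is held (x of perch_center in the frame of rack between 0.029 and 0.061 m and y of perch_center in the frame of rack between -0.011 and 0.011 m and z of perch_center in the frame of rack between 0.023 and 0.031 m and x of dowel_tip in the frame of rack below -0.05 m and angle between the x axis of perch_center and the x axis of rack, either way round below 0.2 rad and angle between perch_center's own z axis and vertical below 0.08 rad and value of joint ram above 0.013 m and linear speed of perch below 0.02 m/s); the robot touches nothing.
It fails at once if a bystander is pushed more than 30 mm (distance of any of awl, cap_a, cap_b, glue from where it was at the start of the episode above 0.03 m).
It also fails if it takes over 72 s, if anything falls off the work surface, if the arm or the gripper's body presses on something with over 40 N, if the wrist force passes 120 N, or if a joint passes its speed limit or range.

ROBOT

A 6-joint arm with a two-finger parallel gripper is mounted at the origin on the work surface. World frame = base frame: x ahead of the robot, y to its left, z up, the work surface at z = 0. Lengths are in m, angles in rad, forces in N, time in s.
With the tool pointing down it reaches from about 0.375 to 0.975 m from the base axis. Payload 3.8 kg.
Tool frame: the origin (TCP) lies midway between the tips of the shut fingers; the grasp point (between the pads) lies 19 mm behind it; z points along the fingers, y is the direction in which the jaws open and shut (so a half turn about z gives the same grasp; the last joint's range is limited). The gripper opens to 85 mm and grips with 20 to 120 N. Pads are 22 mm wide; open, the fingers measure 114 mm over their backs; the gripper's body (76 mm by 85 mm) begins 54 mm behind the grasp point. The pads swing forward as they close: fully open they stand 13 mm farther back than shut.
Start: joints at [1.237, 0.264, 1.604, -0, 1.274, -0.037], TCP at [0.197, 0.645, 0.231] pointing down, gripper open.
Joint ranges: [-2.63, 2.63], [-0.94, 2.18], [0.31, 2.57], [-1.31, 4.45], [0, 2.66], [-2.55, 2.55]. Speed limits (rad/s): [2.57, 2.57, 3.14, 3.14, 3.14, 3.14].

INTERFACE

Orientations are given as a rotation vector (axis times angle).
In Python, from workcell import readout, read_camera, camera_params, bot gives the robot as it stands.
- The arm moves only by the tool apply_moves, never from a script. Its argument "plan" is a list that holds one entry, the list of rows, each a list of 7 numbers: the shift along the tool's x, y, z each as a share of 1000 mm, from -1 to 1, then the turn, a rotation vector about the tool's x, y, z each as a share of pi rad, from -1 to 1, then the gripper command: -1 is fully open, 1 is shut, values between are in proportion. A call has exactly 8 rows; each row is the pose to reach, as a shift and turn from the pose commanded when the call began, along the tool's axes at that moment, turning the shorter way round; what a row does not reach only later rows make up. A row lasts 1/12 s, in which the tool goes at most 41.7 mm and 7.16 degrees, less where a joint would pass 70% of its speed; a pose out of reach is approached as far as the arm can. A call with a number of a shift or a turn outside -1 to 1 is refused whole. A call with a gripper value outside its range is refused whole. The fingers move at their own pace and stop on an object; "force" is the grip in N (left out, the last holds). Time passes only in rows, so rows that repeat a pose let the fingers close, or fill a call up. It gives the time, the measured TCP pose, the force and the opening at its end, in the units of the state.
- readout.read_state(): the state, without advancing time (a new reading comes with each control period).
- read_camera(name): name is "side" or "top" or "wrist"; returns the picture (480x640x3 uint8, red, green, blue); there is no depth.
- camera_params(name): a dict with "fovy" (degrees; the focal length in pixels is half the picture's height over the tangent of half this angle, whatever the lens; pixels are square), "cx", "cy" (the principal point, pixels), "rvec" (rotation vector, rad) and "tvec" (3), from world to camera coordinates, as OpenCV has them; the wrist camera has in their place "hand_eye" (4x4, takes a point from camera to tool coordinates, whose origin is the TCP and whose axes are the flange's). Camera axes: x right, y down, z forward; pixel columns grow to the right and rows downward; lengths in m; the calibration is good to about 2 mm. A picture is of the moment at which its call begins: read the wrist's pose just before it. camera_params takes no time and is no camera call.
- bot.finish_job(): hands the job in, once; it reports no verdict.
The state is a dict: "time": time; "q": joint angles; "joint_vel": joint speeds; "joint_torque": joint torques, N m; "tool_pos": TCP position; "tcp_rot": TCP orientation; "wrist_force": force on the tool from outside, world axes, zero at the start; "torque": the same for the moment, N m; "width": opening from 0.0 (shut) to 1.0 (fully open).
Only numpy, scipy, OpenCV 4.12 (cv2) and the standard library are available. Lean on these libraries where they do the work, as an engineer would, in place of code of your own. Each camera call takes 0.05 s, during which the arm holds its last target.

## Working session

There is one attempt and no reset: what is moved stays moved. The work goes in short steps, Python scripts to look and compute and a tool call to move; the robot and the scene stay as the last step left them, time stands still between calls to the robot, and variables do not carry over. Pictures are saved under pics/ and viewed, and the job is handed in when it is done.

Besides the shell and the picture viewer there is one more tool, called as name([rows], argument=value, ...), one row to a line, values as JSON. apply_moves: Moves the arm, as the interface text tells. Shift numbers are shares of 1000 mm and turn numbers shares of pi rad, none past 1 either way. Its arguments: {"type":"object","properties":{"plan":{"type":"array","items":{"type":"array","items":{"type":"array","items":{"type":"number","minimum":-1,"maximum":1}}}},"force":{"type":"number"}},"required":["plan"]}

```bash
ls; mkdir -p pics; python3 - <<'E'
from workcell import readout, read_camera, camera_params, bot
import cv2
print(readout.read_state())
for n in ("side","top","wrist"):
    im=read_camera(n); cv2.imwrite(f"pics/{n}0.png",im[:,:,::-1]); print(n,camera_params(n))
E
```

```text
pics
{'time': 0.0, 'q': array([ 1.23712934e+00,  2.64730355e-01,  1.60539633e+00, -1.96512406e-05,
        1.27370169e+00, -3.68944806e-02]), 'joint_vel': array([-0.00125635, -0.00287828,  0.00210774, -0.00142081,  0.00032665,
       -0.0007346 ]), 'joint_torque': array([-1.21344932e-03, -5.15108049e+01, -3.67312753e+01,  1.35652235e-04,
        1.28166599e-02, -1.26613438e-05]), 'tool_pos': array([0.19715488, 0.64478895, 0.22996534]), 'tcp_rot': array([-0.4643929 , -3.1066799 ,  0.00345676]), 'wrist_force': array([-0.60052683,  0.26443316,  0.15466405]), 'torque': array([ 0.02355023,  0.04906291, -0.00140701]), 'width': 0.9984731053092013}
side {'fovy': 45.95638596359553, 'cx': 327.0941073758572, 'cy': 248.99969606487477, 'rvec': array([ 2.36757103, -0.62067597,  0.23852917]), 'tvec': array([-0.38943614,  0.32287444,  1.08846006])}
top {'fovy': 57.964772960532024, 'cx': 315.6373769092051, 'cy': 237.50178764489846, 'rvec': array([ 2.12205852, -2.13757339,  0.20669784]), 'tvec': array([0.09853268, 0.51960395, 1.05578931])}
wrist {'fovy': 66.72947876254872, 'cx': 317.94366553227536, 'cy': 240.25318667484171, 'hand_eye': array([[-5.01039302e-05, -9.56845938e-01, -2.90595679e-01,
         7.43644821e-02],
       [ 9.99999988e-01, -9.14626923e-05,  1.28741680e-04,
        -7.00023187e-04],
       [-1.49764617e-04, -2.90595669e-01,  9.56845931e-01,
        -1.43317808e-01],
       [ 0.00000000e+00,  0.00000000e+00,  0.00000000e+00,
         1.00000000e+00]])}
```

View pics/top0.png

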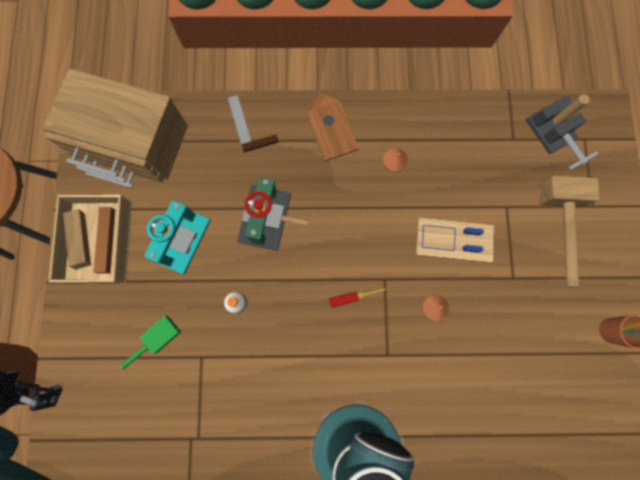

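View pics/side0.png

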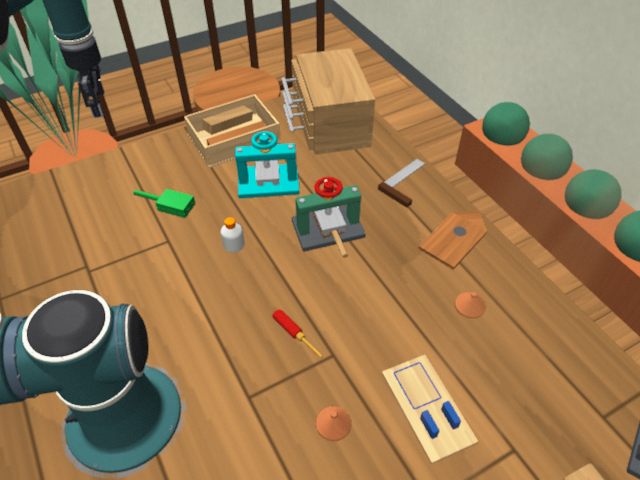

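View pics/wrist0.png

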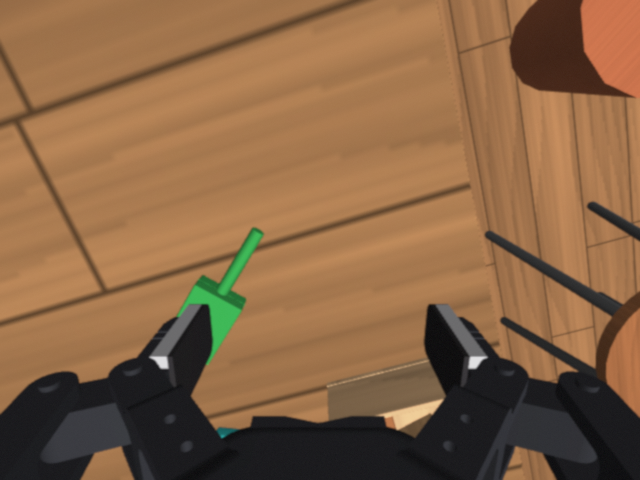

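The top view shows the red-wheeled press near (262,213) with its dowel to the right at (306,222). The rack is at (455,240), the awl at (357,297), the glue at (234,302), and the caps at (395,160) and (435,307). The robot base is at (365,450), and the turquoise press and green block are look-alikes. I'll enlarge these.

```bash
cat > h.py <<'E'
import numpy as np, cv2
from scipy.spatial.transform import Rotation as R
from workcell import readout, read_camera, camera_params, bot
def cam(n, st=None):
    p=camera_params(n); f=240/np.tan(np.radians(p['fovy'])/2)
    K=np.array([[f,0,p['cx']],[0,f,p['cy']],[0,0,1]])
    if 'rvec' in p:
        Rm=cv2.Rodrigues(np.array(p['rvec']))[0]; t=np.array(p['tvec'])
    else:
        st=st or readout.read_state()
        T=np.eye(4); T[:3,:3]=R.from_rotvec(st['tcp_rot']).as_matrix(); T[:3,3]=st['tool_pos']
        T=np.linalg.inv(T@p['hand_eye']); Rm=T[:3,:3]; t=T[:3,3]
    return K,Rm,t
def proj(c,P):
    K,Rm,t=c; v=(np.atleast_2d(P)@Rm.T+t)@K.T; return v[:,:2]/v[:,2:]
def plane(c,uv,z):
    K,Rm,t=c; uv=np.atleast_2d(uv); d=np.c_[uv,np.ones(len(uv))]@np.linalg.inv(K).T@Rm; o=-Rm.T@t
    return o+d*((z-o[2])/d[:,2])[:,None]
def snap(n,name,box=None,s=1):
    st=readout.read_state(); im=read_camera(n)[:,:,::-1].copy(); np.save(f"pics/{name}.npy",im)
    if box: im=cv2.resize(im[box[1]:box[3],box[0]:box[2]],None,fx=s,fy=s,interpolation=cv2.INTER_CUBIC)
    cv2.imwrite(f"pics/{name}.png",im); return cam(n,st)
def crop(src,name,box,s):
    im=cv2.imread(src); cv2.imwrite(f"pics/{name}.png",cv2.resize(im[box[1]:box[3],box[0]:box[2]],None,fx=s,fy=s,interpolation=cv2.INTER_CUBIC))
E
python3 - <<'E'
from h import *
crop('pics/top0.png','t_press',(225,165,325,255),8)
crop('pics/side0.png','s_press',(280,170,380,260),8)
crop('pics/top0.png','t_rack',(405,205,505,275),8)
c=cam('top');s=cam('side')
print(plane(c,[[258,205]],.142),plane(c,[[306,222]],.031),plane(c,[[357,297],[234,302],[395,160],[435,307],[455,240]],0.01))
E
```

```text
[[0.58141387 0.23079638 0.142     ]] [[0.56450663 0.11930053 0.031     ]] [[ 0.37100999 -0.01071745  0.01      ]
 [ 0.36075261  0.30456625  0.01      ]
 [ 0.74094948 -0.12399737  0.01      ]
 [ 0.3440416  -0.21024172  0.01      ]
 [ 0.518173   -0.27337802  0.01      ]]
```

View pics/t_press.png

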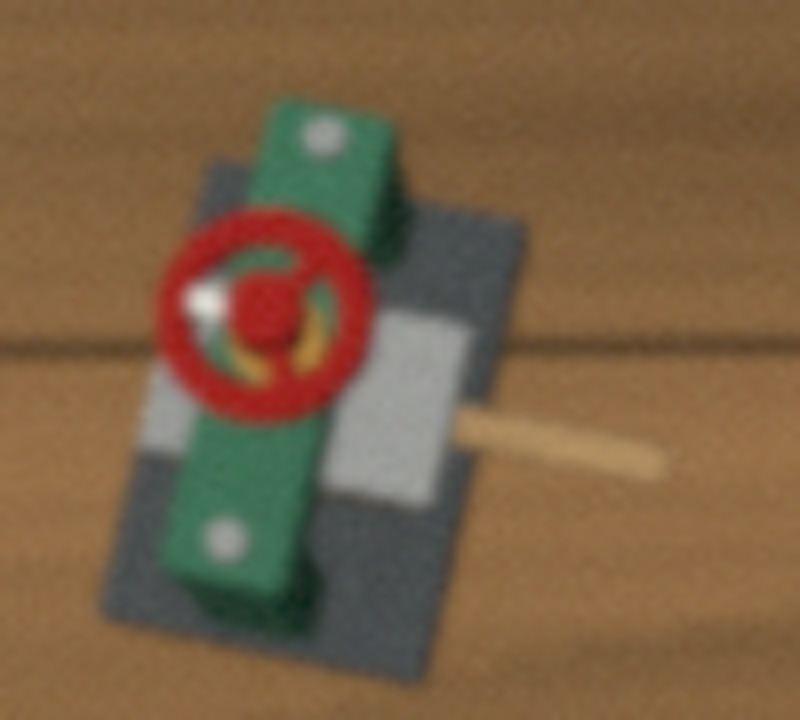

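View pics/s_press.png

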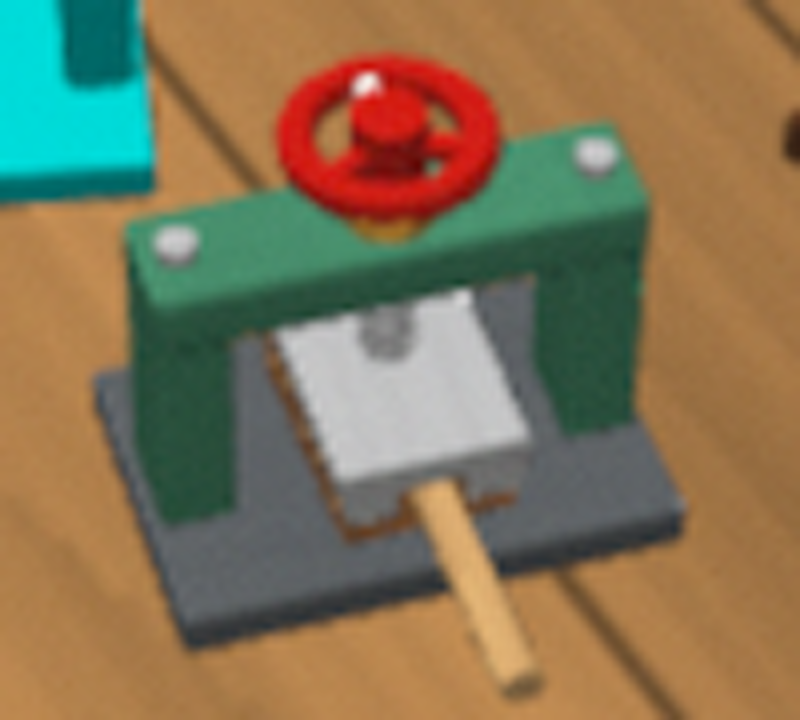

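View pics/t_rack.png

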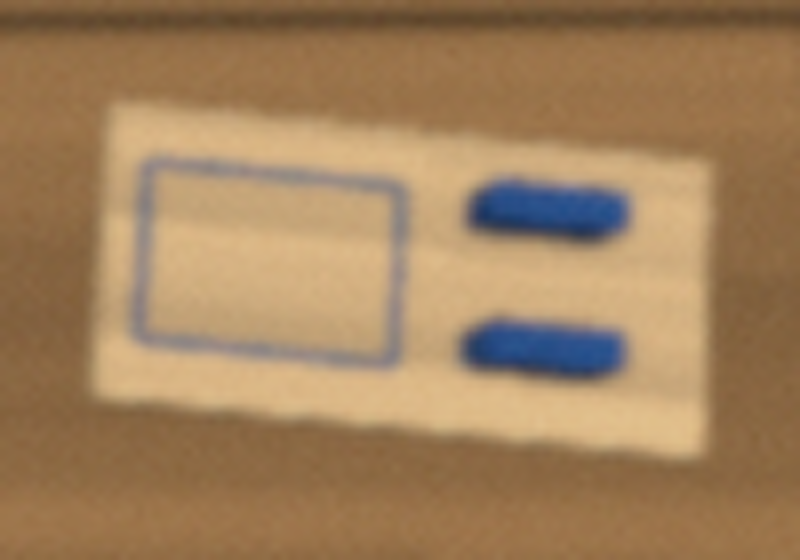

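The top crop gives the bed corners, wheel centre (266,313) and dowel tip about (655,460). The rack crop gives the board corners and the outline. Now to work out the poses.

```bash
python3 - <<'E'
from h import *
c=cam('top');s=cam('side')
def f(box,p): return np.array(box)+(np.array(p,float)+.5)/8-.5
B=(225,165); 
bed=plane(c,f(B,[(212,160),(523,222),(422,683),(103,615)]),.016)
print('bed c',bed.mean(0)); 
# press -x = toward dowel = right in image
ex=-( (bed[1]-bed[0])+(bed[2]-bed[3])); ey=(bed[3]-bed[0])+(bed[2]-bed[1])
print('yaw x',np.degrees(np.arctan2(ex[1],ex[0])),'y',np.degrees(np.arctan2(ey[1],ey[0])),np.linalg.norm(ex)/2,np.linalg.norm(ey)/2)
print('wheel',plane(c,f(B,(266,313)),.146),'side',plane(s,f((280,170),(388,130)),.146))
print('bolts',plane(c,f(B,[(325,135),(227,540)]),.117).mean(0))
d=plane(c,f(B,[(655,460),(462,423)]),.033);print('dowel',d,np.degrees(np.arctan2(*(d[1]-d[0])[1::-1])))
B=(405,205)
r=plane(c,f(B,[(112,102),(713,160),(700,458),(95,398)]),.012);ex=r[0]-r[1]+r[3]-r[2];ey=r[3]-r[0]+r[2]-r[1]
print('rack',r.mean(0),np.degrees(np.arctan2(ex[1],ex[0])),np.degrees(np.arctan2(ey[1],ey[0])),np.linalg.norm(ex)/2,np.linalg.norm(ey)/2)
o=plane(c,f(B,[(147,160),(403,182),(395,364),(137,340)]),.012);ex=o[0]-o[1]+o[3]-o[2]
print('outline',o.mean(0),np.degrees(np.arctan2(ex[1],ex[0])))
st=readout.read_state();print(R.from_rotvec(st['tcp_rot']).as_matrix().round(3))
E
```

```text
bed c [0.58284947 0.23029326 0.016     ]
yaw x 77.7485827776587 y 168.1463484536652 0.10654568649432478 0.15826191489857516
wheel [[0.58353182 0.23078467 0.146     ]] side [[0.58317066 0.23696396 0.146     ]]
bolts [0.58436893 0.23115226 0.117     ]
dowel [[0.56388782 0.11814242 0.033     ]
 [0.57657959 0.18080489 0.033     ]] 78.55010329978566
rack [ 0.51955749 -0.27325812  0.012     ] 83.93669560059206 173.32303753471652 0.19900761282291313 0.10001135285302643
outline [ 0.52561377 -0.22923459  0.012     ] 84.42281783229863
[[-0.956  0.292 -0.001]
 [ 0.292  0.956 -0.002]
 [ 0.    -0.002 -1.   ]]
```

```bash
cat >> h.py <<'E'
def move(pos,yaw):
    """shift & turn shares to reach tool-down pose with tool x at yaw deg"""
    st=readout.read_state(); Rc=R.from_rotvec(st['tcp_rot'])
    a=np.radians(yaw); x=np.array([np.cos(a),np.sin(a),0]); z=np.array([0,0,-1.]); Rt=R.from_matrix(np.c_[x,np.cross(z,x),z])
    print('shift',(Rc.inv().apply(np.array(pos)-st['tool_pos'])).round(4),'turn',((Rc.inv()*Rt).as_rotvec()/np.pi).round(4),'t',round(st['time'],2),'z',st['tool_pos'].round(4),'q',np.round(st['q'],3))
E
python3 -c "
from h import *
move((.5835,.231,.25),21.6)"
```

```text
shift [-0.4904 -0.2829 -0.0193] turn [-3.000e-04  7.000e-04  7.855e-01] t 0.15 z [0.1972 0.6449 0.2302] q [ 1.237  0.265  1.605  0.     1.274 -0.037]
```

apply_moves([
  [[-0.49, -0.283, -0.019, 0, 0, 0.7855, -1], [-0.49, -0.283, -0.019, 0, 0, 0.7855, -1], [-0.49, -0.283, -0.019, 0, 0, 0.7855, -1], [-0.49, -0.283, -0.019, 0, 0, 0.7855, -1], [-0.49, -0.283, -0.019, 0, 0, 0.7855, -1], [-0.49, -0.283, -0.019, 0, 0, 0.7855, -1], [-0.49, -0.283, -0.019, 0, 0, 0.7855, -1], [-0.49, -0.283, -0.019, 0, 0, 0.7855, -1]],
])

```text
time: 0.82
tool_pos: [0.4254, 0.4, 0.2423]
tcp_rot: [-1.905, -2.498, 0.0]
wrist_force: [0.9, -0.6, -0.1]
width: 1.003
```

```bash
python3 -c "
from h import *
move((.5835,.231,.25),21.6)"
```

```text
shift [-0.2048  0.1077 -0.0077] turn [-0.000e+00  1.000e-04  4.653e-01] t 0.82 z [0.4254 0.4    0.2423] q [ 0.712  0.086  1.791 -0.     1.265  0.444]
```

apply_moves([
  [[-0.205, 0.108, -0.008, 0, 0, 0.4653, -1], [-0.205, 0.108, -0.008, 0, 0, 0.4653, -1], [-0.205, 0.108, -0.008, 0, 0, 0.4653, -1], [-0.205, 0.108, -0.008, 0, 0, 0.4653, -1], [-0.205, 0.108, -0.008, 0, 0, 0.4653, -1], [-0.205, 0.108, -0.008, 0, 0, 0.4653, -1], [-0.205, 0.108, -0.008, 0, 0, 0.4653, -1], [-0.205, 0.108, -0.008, 0, 0, 0.4653, -1]],
])

```text
time: 1.48
tool_pos: [0.5851, 0.2316, 0.2499]
tcp_rot: [2.872, 1.274, -0.001]
wrist_force: [-0.4, 0.0, 1.1]
width: 0.998
```

```bash
python3 -c "
from h import *
snap('wrist','w1')
move((.5835,.231,.25),21.6)"
```

```text
shift [-0.0017  0.0002 -0.0002] turn [-1.000e-04  3.000e-04  1.444e-01] t 1.53 z [0.5845 0.2324 0.2498] q [0.339 0.168 1.685 0.    1.29  1.079]
```

View pics/w1.png

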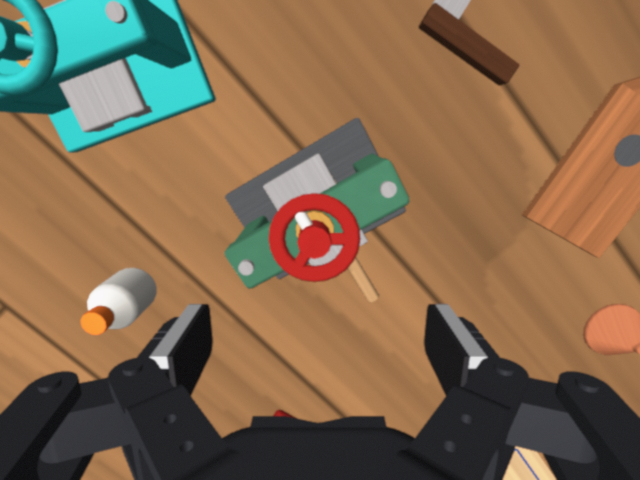

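The wrist view shows the wheel centred at about (314,237), the bridge bolts at (389,189) and (246,268), and the dowel tip near (373,298).

```bash
python3 -c "
from h import *
c=cam('wrist')
print(plane(c,[(314,237)],.146),plane(c,[(389,189),(246,268)],.116),plane(c,[(373,298)],.031))"
```

```text
[[0.58285698 0.23468068 0.146     ]] [[0.64460251 0.21794542 0.116     ]
 [0.51778973 0.24630132 0.116     ]] [[0.55925916 0.11589284 0.031     ]]
```

apply_moves([
  [[-0.001, 0, 0, 0, 0, 0.1444, -1], [-0.001, 0, 0, 0, 0, 0.1444, -1], [-0.001, 0, 0, 0, 0, 0.1444, -1], [-0.001, 0, 0, 0, 0, 0.1444, -1], [-0.001, 0, 0, 0, 0, 0.1444, -1], [-0.001, 0, 0, 0, 0, 0.1444, -1], [-0.001, 0, 0, 0, 0, 0.1444, -1], [-0.001, 0, 0, 0, 0, 0.1444, -1]],
])

```text
time: 2.2
tool_pos: [0.5832, 0.233, 0.2504]
tcp_rot: [3.081, 0.614, -0.0]
wrist_force: [0.4, -0.1, 0.1]
width: 0.997
```

```bash
python3 -c "
from h import *
snap('wrist','w2')
move((.5835,.231,.121),21.6)"
```

```text
shift [-0.0005  0.0019  0.1294] turn [-0.      0.      0.0051] t 2.25 z [0.5832 0.233  0.2504] q [ 0.34   0.165  1.688 -0.     1.289  1.518]
```

View pics/w2.png

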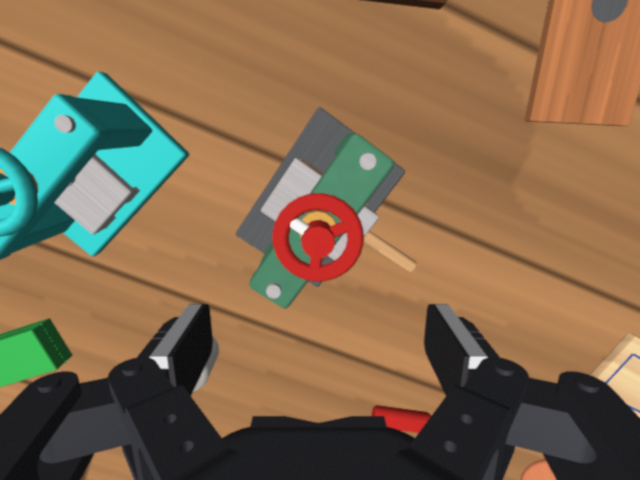

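The wheel ring is centred at (318,237), the bolts are at (368,161) and (274,291), and the dowel tip is at about (411,265).

```bash
python3 -c "
from h import *
c=cam('wrist')
print(plane(c,[(318,237)],.148),plane(c,[(368,161),(274,291)],.116),plane(c,[(411,265)],.031))
import cv2
im=cv2.imread('pics/w2.png');h=cv2.cvtColor(im,cv2.COLOR_BGR2HSV)
m=((h[...,0]<6)|(h[...,0]>174))&(h[...,1]>170)&(h[...,2]>90); m[330:]=0; ys,xs=np.nonzero(m);print(xs.min(),xs.max(),ys.min(),ys.max())
"
```

```text
[[0.58443436 0.23308498 0.148     ]] [[0.64466734 0.21765277 0.116     ]
 [0.51826976 0.24535249 0.116     ]] [[0.56148615 0.11669828 0.031     ]]
273 362 194 280
```

apply_moves([
  [[0, 0.001, 0.03, 0, 0, 0.005, -1], [0, 0.001, 0.06, 0, 0, 0.005, -1], [0, 0.001, 0.085, 0, 0, 0.005, -1], [0, 0.001, 0.105, 0, 0, 0.005, -1], [0, 0.001, 0.118, 0, 0, 0.005, -1], [0, 0.001, 0.126, 0, 0, 0.005, -1], [0, 0.001, 0.129, 0, 0, 0.005, -1], [0, 0.001, 0.129, 0, 0, 0.005, -1]],
])

```text
time: 2.92
tool_pos: [0.5839, 0.232, 0.1214]
tcp_rot: [3.086, 0.587, -0.0]
wrist_force: [-0.2, -0.3, -0.1]
width: 1.0
```

apply_moves([
  [[0, 0, 0, 0, 0, 0, 0.6], [0, 0, 0, 0, 0, 0, 0.6], [0, 0, 0, 0, 0, 0, 0.6], [0, 0, 0, 0, 0, 0, 0.6], [0, 0, 0, 0, 0, 0, 0.6], [0, 0, 0, 0, 0, 0, 0.6], [0, 0, 0, 0, 0, 0, 0.6], [0, 0, 0, 0, 0, 0, 0.6]],
], force=40)

```text
time: 3.58
tool_pos: [0.5846, 0.2336, 0.1239]
tcp_rot: [-3.084, -0.586, -0.005]
wrist_force: [-2.8, 4.0, 6.2]
width: 0.76
```

```bash
python3 -c "
from h import *
snap('wrist','w3')
move((.5835,.231,.121),21.6)"
```

```text
shift [-0.002   0.0019  0.0029] turn [-0.0005 -0.0011 -0.0005] t 3.63 z [0.5846 0.2335 0.1239] q [0.34  0.262 1.813 0.002 1.063 1.534]
```

View pics/w3.png

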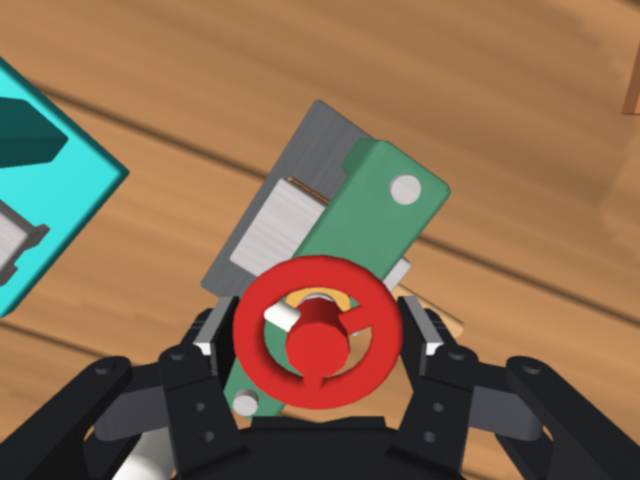

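apply_moves([
  [[0.001, -0.0015, -0.0028, 0, 0, -0.03125, 0.6], [0.001, -0.0015, -0.0031, 0, 0, -0.0625, 0.6], [0.001, -0.0015, -0.0034, 0, 0, -0.09375, 0.6], [0.001, -0.0015, -0.0037, 0, 0, -0.125, 0.6], [0.001, -0.0015, -0.004, 0, 0, -0.15625, 0.6], [0.001, -0.0015, -0.0043, 0, 0, -0.1875, 0.6], [0.001, -0.0015, -0.0046, 0, 0, -0.21875, 0.6], [0.001, -0.0015, -0.005, 0, 0, -0.25, 0.6]],
], force=50)

```text
time: 4.3
tool_pos: [0.5835, 0.2346, 0.1266]
tcp_rot: [-2.622, -1.728, -0.0]
wrist_force: [-3.3, 4.7, -1.5]
width: 0.752
```

```bash
python3 -c "
from h import *
snap('wrist','w4')
move((.584,.233,.121),21.6)"
```

```text
shift [-0.0013  0.0011  0.0056] turn [-5.000e-04 -1.000e-04  2.526e-01] t 4.35 z [0.5835 0.2346 0.1266] q [0.342 0.261 1.809 0.002 1.072 0.741]
```

View pics/w4.png

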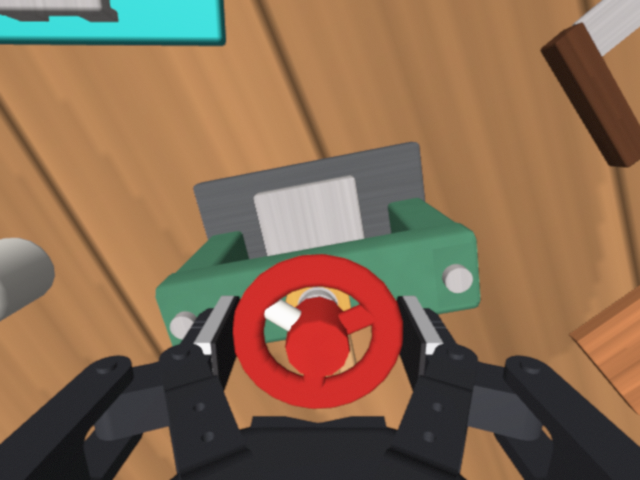

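The wheel turned with the hand: the white spoke still sits at (282,314) relative to the fingers, and the press has turned 45° in the view. I'll continue the stroke.

apply_moves([
  [[0.0008, 0, -0.0003, 0, 0, -0.03125, 0.6], [0.0008, 0, -0.0006, 0, 0, -0.0625, 0.6], [0.0008, 0, -0.0009, 0, 0, -0.09375, 0.6], [0.0008, 0, -0.0012, 0, 0, -0.125, 0.6], [0.0008, 0, -0.0015, 0, 0, -0.15625, 0.6], [0.0008, 0, -0.0018, 0, 0, -0.1875, 0.6], [0.0008, 0, -0.0022, 0, 0, -0.21875, 0.6], [0.0008, 0, -0.0025, 0, 0, -0.25, 0.6]],
])

```text
time: 5.02
tool_pos: [0.5822, 0.2348, 0.129]
tcp_rot: [-1.76, -2.598, 0.003]
wrist_force: [-9.1, 1.0, 3.2]
width: 0.75
```

apply_moves([
  [[0, 0, -0.0003, 0, 0, -0.03125, 0.6], [0, 0, -0.0006, 0, 0, -0.0625, 0.6], [0, 0, -0.0009, 0, 0, -0.09375, 0.6], [0, 0, -0.0012, 0, 0, -0.125, 0.6], [0, 0, -0.0015, 0, 0, -0.15625, 0.6], [0, 0, -0.0018, 0, 0, -0.1875, 0.6], [0, 0, -0.0022, 0, 0, -0.21875, 0.6], [0, 0, -0.0025, 0, 0, -0.25, 0.6]],
])

```text
time: 5.68
tool_pos: [0.5811, 0.2339, 0.1315]
tcp_rot: [-0.632, -3.071, 0.004]
wrist_force: [-10.7, -1.2, 6.1]
width: 0.753
```

apply_moves([
  [[0, 0, -0.0003, 0, 0, -0.03125, 0.6], [0, 0, -0.0006, 0, 0, -0.0625, 0.6], [0, 0, -0.0009, 0, 0, -0.09375, 0.6], [0, 0, -0.0012, 0, 0, -0.125, 0.6], [0, 0, -0.0015, 0, 0, -0.15625, 0.6], [0, 0, -0.0018, 0, 0, -0.1875, 0.6], [0, 0, -0.0022, 0, 0, -0.21875, 0.6], [0, 0, -0.0025, 0, 0, -0.25, 0.6]],
])

```text
time: 6.35
tool_pos: [0.581, 0.2324, 0.1341]
tcp_rot: [0.592, -3.077, 0.004]
wrist_force: [-11.1, -5.1, 7.3]
width: 0.75
```

```bash
python3 -c "
from h import *
snap('wrist','w5')
move((.584,.234,.134),21.6)"
```

```text
shift [-0.0034  0.0004 -0.    ] turn [ 4.200e-03 -5.000e-04 -9.974e-01] t 6.4 z [0.581  0.2324 0.134 ] q [ 3.410e-01  2.530e-01  1.804e+00 -1.000e-03  1.093e+00 -1.614e+00]
```

View pics/w5.png

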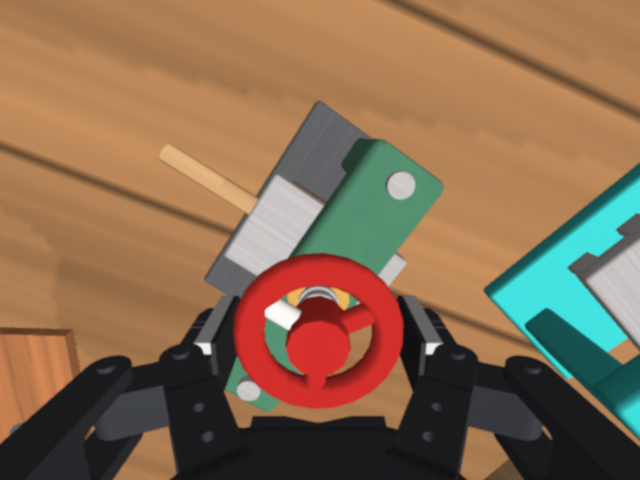

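Half a turn is done and the spoke hasn't slipped in the grip. I'll open the jaws, wind back and take hold again.

apply_moves([
  [[0, 0, 0, 0, 0, 0, -1], [0, 0, 0, 0, 0, 0, -1], [0, 0, 0, 0, 0, 0, -1], [0, 0, 0, 0, 0, 0, -1], [0, 0, 0, 0, 0, 0, -1], [0, 0, 0, 0, 0, 0, -1], [0, 0, 0, 0, 0, 0, -1], [0, 0, 0, 0, 0, 0, -1]],
])

```text
time: 7.07
tool_pos: [0.5845, 0.2345, 0.1339]
tcp_rot: [-0.586, 3.086, -0.0]
wrist_force: [-0.2, -0.3, 0.5]
width: 1.002
```

```bash
python3 -c "
from h import *
snap('wrist','w6')
move((.5828,.233,.132),21.6)"
```

```text
shift [ 0.0021 -0.0008  0.0019] turn [0.     0.     0.9995] t 7.12 z [0.5845 0.2345 0.1339] q [ 0.342  0.255  1.801 -0.     1.085 -1.604]
```

View pics/w6.png

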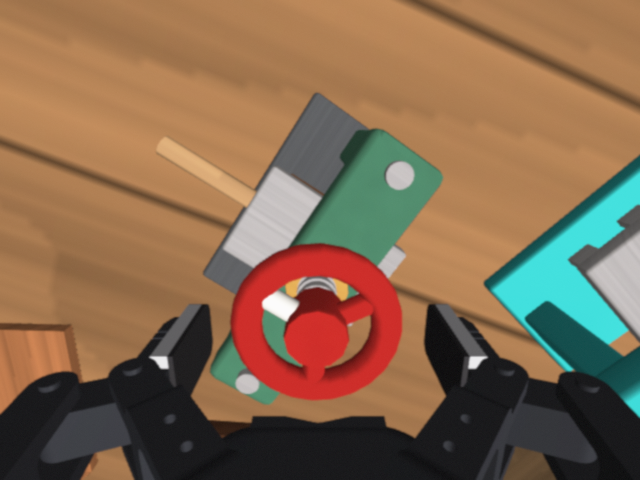

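apply_moves([
  [[0.002, -0.001, 0.001, 0, 0, 0.31, -1], [0.002, -0.001, 0.001, 0, 0, 0.31, -1], [0.002, -0.001, 0.001, 0, 0, 0.31, -1], [0.002, -0.001, 0.001, 0, 0, 0.31, -1], [0.002, -0.001, 0.001, 0, 0, 0.31, -1], [0.002, -0.001, 0.001, 0, 0, 0.31, -1], [0.002, -0.001, 0.001, 0, 0, 0.31, -1], [0.002, -0.001, 0.001, 0, 0, 0.31, -1]],
])

```text
time: 7.78
tool_pos: [0.5829, 0.2328, 0.133]
tcp_rot: [0.935, 2.999, 0.0]
wrist_force: [-0.2, -0.8, -0.1]
width: 0.996
```

apply_moves([
  [[0, 0, 0, 0, 0, 0.31, -1], [0, 0, 0, 0, 0, 0.31, -1], [0, 0, 0, 0, 0, 0.31, -1], [0, 0, 0, 0, 0, 0.31, -1], [0, 0, 0, 0, 0, 0.31, -1], [0, 0, 0, 0, 0, 0.31, -1], [0, 0, 0, 0, 0, 0.31, -1], [0, 0, 0, 0, 0, 0.31, -1]],
])

```text
time: 8.45
tool_pos: [0.5829, 0.2328, 0.1329]
tcp_rot: [2.23, 2.213, -0.0]
wrist_force: [0.0, -1.0, -0.7]
width: 0.998
```

apply_moves([
  [[0, 0, 0, 0, 0, 0.31, -1], [0, 0, 0, 0, 0, 0.31, -1], [0, 0, 0, 0, 0, 0.31, -1], [0, 0, 0, 0, 0, 0.31, -1], [0, 0, 0, 0, 0, 0.31, -1], [0, 0, 0, 0, 0, 0.31, -1], [0, 0, 0, 0, 0, 0.31, -1], [0, 0, 0, 0, 0, 0.31, -1]],
])

```text
time: 9.12
tool_pos: [0.5829, 0.2328, 0.1329]
tcp_rot: [3.006, 0.912, -0.0]
wrist_force: [-0.6, 0.1, -0.4]
width: 1.002
```

```bash
python3 -c "
from h import *
snap('wrist','w7')
move((.5828,.233,.132),21.6)"
```

```text
shift [-0.     -0.0002  0.0009] turn [-0.      0.      0.0665] t 9.17 z [0.5829 0.2328 0.1329] q [0.34  0.252 1.807 0.    1.082 1.325]
```

View pics/w7.png

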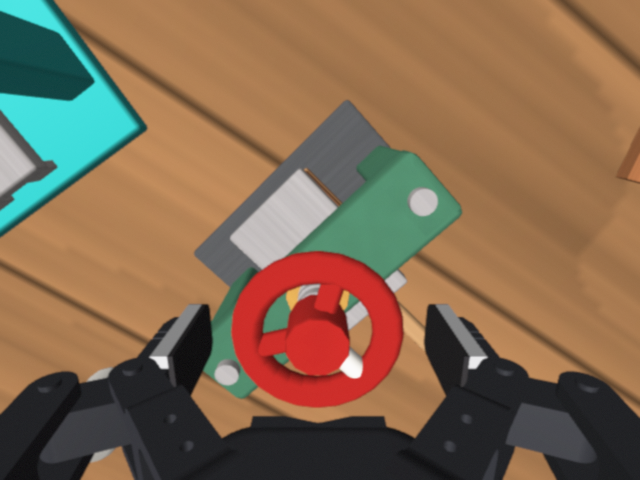

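apply_moves([
  [[0, 0, 0, 0, 0, 0, 0.6], [0, 0, 0, 0, 0, 0, 0.6], [0, 0, 0, 0, 0, 0, 0.6], [0, 0, -0.001, 0, 0, 0, 0.6], [0, 0, -0.001, 0, 0, 0, 0.6], [0, 0, -0.0015, 0, 0, 0, 0.6], [0, 0, -0.0015, 0, 0, 0, 0.6], [0, 0, -0.0015, 0, 0, 0, 0.6]],
], force=50)

```text
time: 9.83
tool_pos: [0.5827, 0.2329, 0.1336]
tcp_rot: [-3.003, -0.922, 0.001]
wrist_force: [1.1, 2.8, -7.0]
width: 0.755
```

apply_moves([
  [[0, 0, -0.0003, 0, 0, -0.03125, 0.6], [0, 0, -0.0006, 0, 0, -0.0625, 0.6], [0, 0, -0.0009, 0, 0, -0.09375, 0.6], [0, 0, -0.0012, 0, 0, -0.125, 0.6], [0, 0, -0.0015, 0, 0, -0.15625, 0.6], [0, 0, -0.0018, 0, 0, -0.1875, 0.6], [0, 0, -0.0022, 0, 0, -0.21875, 0.6], [0, 0, -0.0025, 0, 0, -0.25, 0.6]],
])

```text
time: 10.5
tool_pos: [0.5826, 0.233, 0.1361]
tcp_rot: [-2.417, -2.005, 0.0]
wrist_force: [0.4, 3.4, -6.4]
width: 0.756
```

apply_moves([
  [[0, 0, -0.0003, 0, 0, -0.03125, 0.6], [0, 0, -0.0006, 0, 0, -0.0625, 0.6], [0, 0, -0.0009, 0, 0, -0.09375, 0.6], [0, 0, -0.0012, 0, 0, -0.125, 0.6], [0, 0, -0.0015, 0, 0, -0.15625, 0.6], [0, 0, -0.0018, 0, 0, -0.1875, 0.6], [0, 0, -0.0022, 0, 0, -0.21875, 0.6], [0, 0, -0.0025, 0, 0, -0.25, 0.6]],
])

```text
time: 11.17
tool_pos: [0.5825, 0.2331, 0.1386]
tcp_rot: [-1.466, -2.777, -0.0]
wrist_force: [1.9, 2.2, -5.9]
width: 0.753
```

apply_moves([
  [[0, 0, -0.0003, 0, 0, -0.03125, 0.6], [0, 0, -0.0006, 0, 0, -0.0625, 0.6], [0, 0, -0.0009, 0, 0, -0.09375, 0.6], [0, 0, -0.0012, 0, 0, -0.125, 0.6], [0, 0, -0.0015, 0, 0, -0.15625, 0.6], [0, 0, -0.0018, 0, 0, -0.1875, 0.6], [0, 0, -0.0022, 0, 0, -0.21875, 0.6], [0, 0, -0.0025, 0, 0, -0.25, 0.6]],
])

```text
time: 11.83
tool_pos: [0.5823, 0.233, 0.1411]
tcp_rot: [-0.292, -3.126, -0.001]
wrist_force: [2.1, 3.0, -6.0]
width: 0.755
```

apply_moves([
  [[0, 0, -0.0003, 0, 0, -0.03125, 0.6], [0, 0, -0.0006, 0, 0, -0.0625, 0.6], [0, 0, -0.0009, 0, 0, -0.09375, 0.6], [0, 0, -0.0012, 0, 0, -0.125, 0.6], [0, 0, -0.0015, 0, 0, -0.15625, 0.6], [0, 0, -0.0018, 0, 0, -0.1875, 0.6], [0, 0, -0.0022, 0, 0, -0.21875, 0.6], [0, 0, -0.0025, 0, 0, -0.25, 0.6]],
])

```text
time: 12.5
tool_pos: [0.5823, 0.2328, 0.1436]
tcp_rot: [0.927, -3.0, -0.001]
wrist_force: [0.8, 1.4, -6.0]
width: 0.75
```

```bash
python3 -c "
from h import *
snap('wrist','w8')
snap('side','s8',(260,150,400,280),5)
move((.5828,.233,.145),21.6)"
```

```text
shift [-0.0005 -0.0001 -0.0014] turn [ 6.000e-04  3.000e-04 -9.304e-01] t 12.6 z [0.5823 0.2327 0.1436] q [ 3.400e-01  2.420e-01  1.798e+00  1.000e-03  1.103e+00 -1.826e+00]
```

View pics/w8.png

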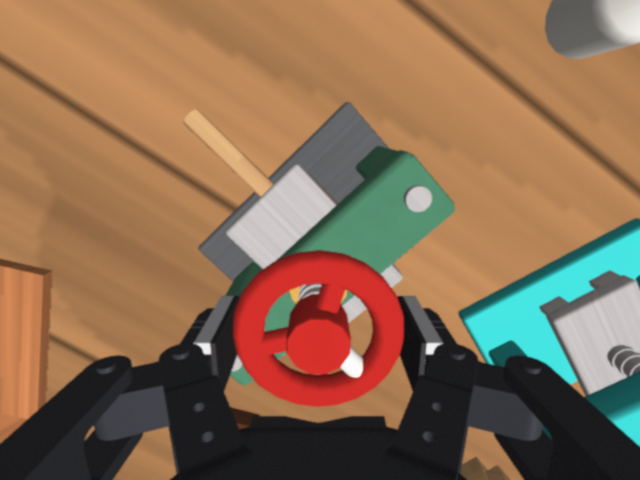

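View pics/s8.png

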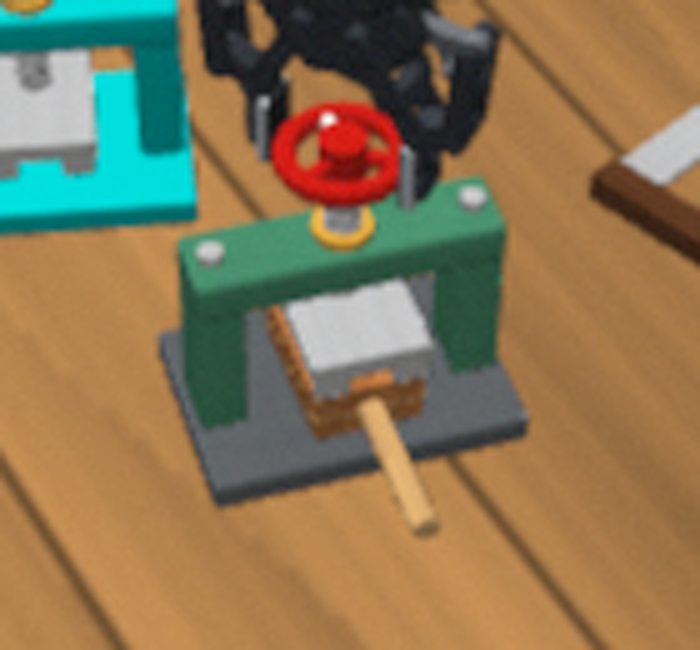

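A full turn is done: the spoke is back to facing as at the start, and the side view shows the pad lifted well clear of the block. I'll open the jaws and rise.

apply_moves([
  [[0, 0, 0, 0, 0, 0, -1], [0, 0, 0, 0, 0, 0, -1], [0, 0, 0, 0, 0, 0, -1], [0, 0, 0, 0, 0, 0, -1], [0, 0, -0.03, 0, 0, 0, -1], [0, 0, -0.06, 0, 0, 0, -1], [0, 0, -0.09, 0, 0, 0, -1], [0, 0, -0.12, 0, 0, 0, -1]],
])

```text
time: 13.27
tool_pos: [0.5829, 0.2327, 0.2663]
tcp_rot: [-0.92, 3.003, -0.0]
wrist_force: [0.7, 0.7, -0.7]
width: 1.004
```

```bash
python3 -c "
from h import *
snap('side','s9')
crop('pics/s9.png','s9c',(200,60,420,280),3)
move((.56,.125,.2),77.7)"
```

```text
shift [ 0.0836 -0.0752  0.0739] turn [0.004  0.003  0.7576] t 13.32 z [0.5863 0.2338 0.2746] q [ 0.34   0.15   1.66  -0.     1.319 -1.825]
```

View pics/s9c.png

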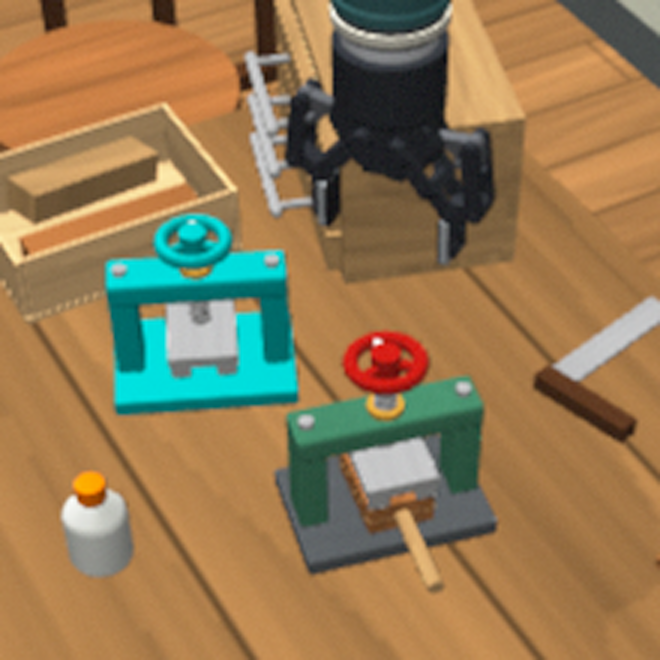

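The hand shows no separate camera housing, so the normal orientation clears the press. The pad is up and the block is still in place. Next, above the dowel.

apply_moves([
  [[0.084, -0.075, 0.044, 0, 0, 0.755, -1], [0.084, -0.075, 0.044, 0, 0, 0.755, -1], [0.084, -0.075, 0.044, 0, 0, 0.755, -1], [0.084, -0.075, 0.044, 0, 0, 0.755, -1], [0.084, -0.075, 0.044, 0, 0, 0.755, -1], [0.084, -0.075, 0.044, 0, 0, 0.755, -1], [0.084, -0.075, 0.044, 0, 0, 0.755, -1], [0.084, -0.075, 0.044, 0, 0, 0.755, -1]],
])

```text
time: 13.98
tool_pos: [0.5557, 0.1232, 0.2211]
tcp_rot: [0.642, 3.074, 0.0]
wrist_force: [0.1, -0.7, 0.2]
width: 0.995
```

```bash
python3 -c "
from h import *
move((.56,.125,.22),77.7)"
```

```text
shift [-0.0033  0.0033  0.0011] turn [3.000e-04 2.000e-04 4.372e-01] t 13.98 z [0.5557 0.1232 0.2211] q [ 0.175  0.071  1.847 -0.     1.223 -0.984]
```

apply_moves([
  [[-0.003, 0.003, 0.001, 0, 0, 0.437, -1], [-0.003, 0.003, 0.001, 0, 0, 0.437, -1], [-0.003, 0.003, 0.001, 0, 0, 0.437, -1], [-0.003, 0.003, 0.001, 0, 0, 0.437, -1], [-0.003, 0.003, 0.001, 0, 0, 0.437, -1], [-0.003, 0.003, 0.001, 0, 0, 0.437, -1], [-0.003, 0.003, 0.001, 0, 0, 0.437, -1], [-0.003, 0.003, 0.001, 0, 0, 0.437, -1]],
])

```text
time: 14.65
tool_pos: [0.5596, 0.1251, 0.2201]
tcp_rot: [2.037, 2.39, 0.001]
wrist_force: [0.0, -0.0, -0.0]
width: 0.998
```

apply_moves([
  [[0, 0, 0.02, 0, 0, 0.119, -1], [0, 0, 0.04, 0, 0, 0.119, -1], [0, 0, 0.06, 0, 0, 0.119, -1], [0, 0, 0.08, 0, 0, 0.119, -1], [0, 0, 0.09, 0, 0, 0.119, -1], [0, 0, 0.1, 0, 0, 0.119, -1], [0, 0, 0.1, 0, 0, 0.119, -1], [0, 0, 0.1, 0, 0, 0.119, -1]],
])

```text
time: 15.32
tool_pos: [0.5596, 0.1252, 0.1197]
tcp_rot: [2.44, 1.979, -0.0]
wrist_force: [0.7, -0.7, 0.7]
width: 1.0
```

```bash
python3 -c "
from h import *
snap('wrist','w10')
move((.56,.125,.2),77.7)"
```

```text
shift [-0.0003  0.     -0.0796] turn [ 0.0004 -0.0002  0.0022] t 15.37 z [0.5601 0.1253 0.1204] q [ 0.177  0.168  1.935 -0.     1.037  0.384]
```

View pics/w10.png

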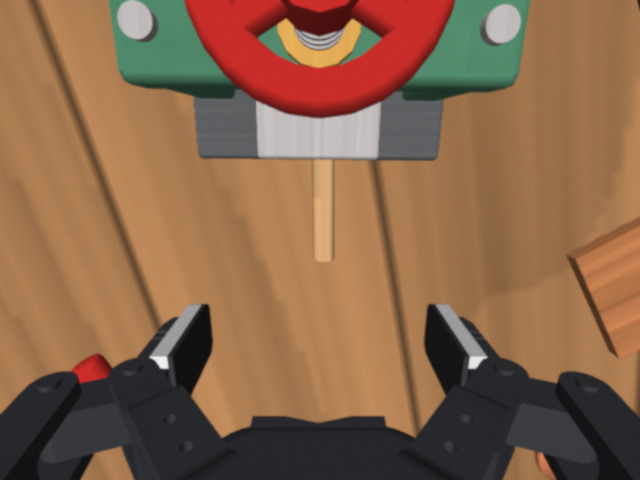

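The dowel runs straight ahead in the view, with its tip at (324,260) and its root at about (322,160).

```bash
python3 -c "
from h import *
c=cam('wrist')
p=plane(c,[(324,260),(322,162)],.034);print(p,np.degrees(np.arctan2(*(p[1]-p[0])[1::-1])))
t=p[0]; a=np.radians(77.8);m=t+.019*np.array([np.cos(a),np.sin(a),0]);print(m)
move((m[0],m[1],.019),77.8)"
```

```text
[[0.56185275 0.11462286 0.034     ]
 [0.5736242  0.17799673 0.034     ]] 79.47745899746222
[0.56586792 0.13319376 0.034     ]
shift [0.0088 0.0038 0.1015] turn [ 0.0004 -0.0002  0.0017] t 15.37 z [0.5601 0.1253 0.1204] q [ 0.177  0.168  1.935 -0.     1.037  0.384]
```

apply_moves([
  [[0.009, 0.0035, 0.03, 0, 0, -0.005, -1], [0.009, 0.0035, 0.055, 0, 0, -0.005, -1], [0.009, 0.0035, 0.075, 0, 0, -0.005, -1], [0.009, 0.0035, 0.088, 0, 0, -0.005, -1], [0.009, 0.0035, 0.096, 0, 0, -0.005, -1], [0.009, 0.0035, 0.1, 0, 0, -0.005, -1], [0.009, 0.0035, 0.1015, 0, 0, -0.005, -1], [0.009, 0.0035, 0.1015, 0, 0, -0.005, -1]],
])

```text
time: 16.03
tool_pos: [0.5656, 0.1334, 0.0188]
tcp_rot: [2.424, 1.998, 0.002]
wrist_force: [-0.0, 0.3, 0.2]
width: 0.996
```

```bash
python3 -c "
from h import *
snap('wrist','w11')
move((.5655,.134,.019),79)"
```

```text
shift [ 0.0005 -0.0003  0.0001] turn [ 0.0006 -0.0002 -0.    ] t 16.08 z [0.5657 0.1334 0.0191] q [ 0.189  0.306  1.982 -0.     0.852  0.381]
```

View pics/w11.png

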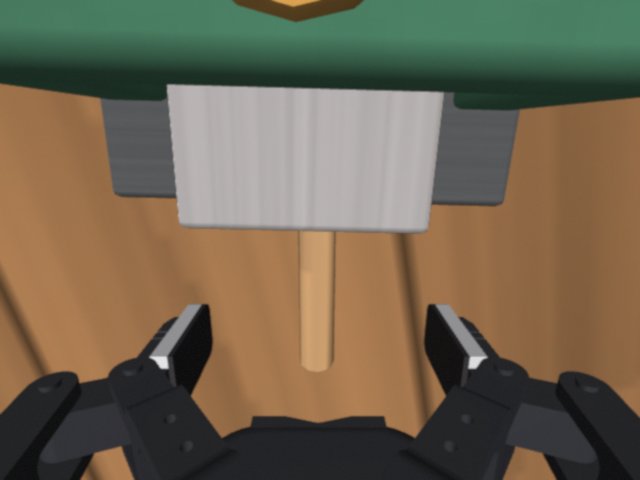

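The dowel is vertical and centred between the fingers at column 317. Closing.

apply_moves([
  [[0, 0, 0, 0, 0, 0, 1], [0, 0, 0, 0, 0, 0, 1], [0, 0, 0, 0, 0, 0, 1], [0, 0, 0, 0, 0, 0, 1], [0, 0, 0, 0, 0, 0, 1], [0, 0, 0, 0, 0, 0, 1], [0, 0, 0, 0, 0, 0, 1], [0, 0, 0, 0, 0, 0, 1]],
], force=60)

```text
time: 16.75
tool_pos: [0.5647, 0.1332, 0.0181]
tcp_rot: [2.424, 1.998, -0.0]
wrist_force: [-0.5, -0.3, 1.7]
width: 0.135
```

apply_moves([
  [[0, 0, 0, 0, 0, 0, 1], [-0.01, 0, 0, 0, 0, 0, 1], [-0.025, 0, 0, 0, 0, 0, 1], [-0.045, 0, 0, 0, 0, 0, 1], [-0.065, 0, 0, 0, 0, 0, 1], [-0.085, 0, 0, 0, 0, 0, 1], [-0.1, 0, 0, 0, 0, 0, 1], [-0.1, 0, 0, 0, 0, 0, 1]],
])

```text
time: 17.42
tool_pos: [0.5437, 0.0316, 0.0173]
tcp_rot: [-2.426, -1.995, 0.004]
wrist_force: [-0.3, -0.1, -1.0]
width: 0.137
```

```bash
python3 -c "
from h import *
snap('wrist','w12')
snap('side','s12',(260,150,420,290),5)
move((.5655,.134,.019),79)"
```

```text
shift [ 0.1023  0.0011 -0.0015] turn [-0.0003  0.0001 -0.0007] t 17.52 z [0.5447 0.0338 0.0175] q [ 0.016  0.252  2.057 -0.     0.833  0.211]
```

View pics/w12.png

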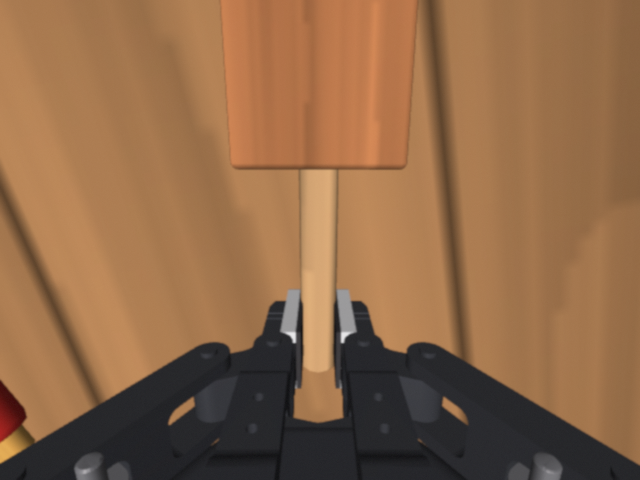

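View pics/s12.png

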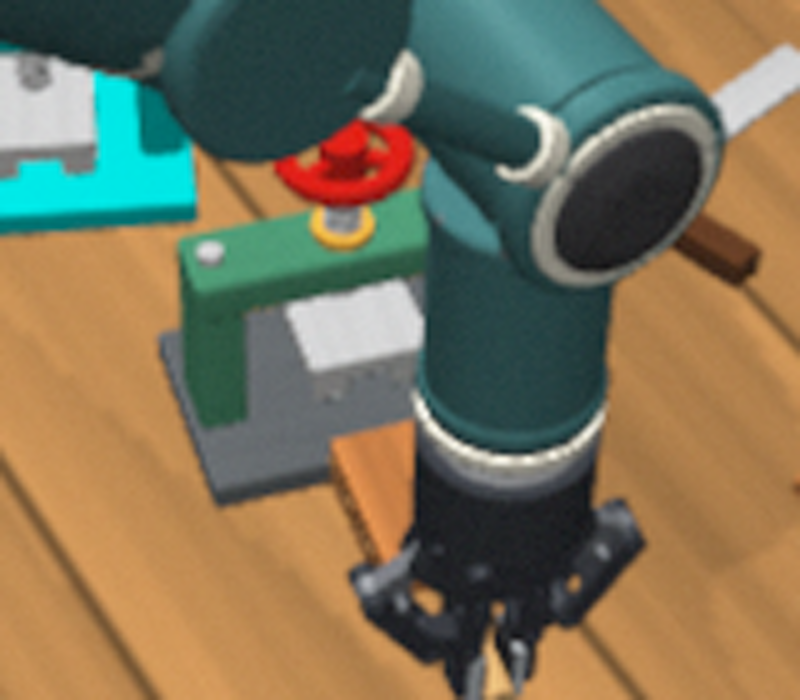

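The block is out of the press, with its rear edge just off the bed. I'll draw it further and lower it.

apply_moves([
  [[-0.02, 0, 0, 0, 0, 0, 1], [-0.04, 0, 0, 0, 0, 0, 1], [-0.05, 0, 0.004, 0, 0, 0, 1], [-0.05, 0, 0.008, 0, 0, 0, 1], [-0.05, 0, 0.011, 0, 0, 0, 1], [-0.05, 0, 0.013, 0, 0, 0, 1], [-0.05, 0, 0.0145, 0, 0, 0, 1], [-0.05, 0, 0.0145, 0, 0, 0, 1]],
])

```text
time: 18.18
tool_pos: [0.5359, -0.0132, 0.003]
tcp_rot: [-2.423, -1.999, 0.0]
wrist_force: [-0.3, 0.5, -0.8]
width: 0.136
```

```bash
python3 -c "
from h import *
print(readout.read_state()['wrist_force'])
snap('wrist','w13')
snap('side','s13',(260,150,420,290),5)
move((.5655,.134,.003),79)"
```

```text
[-0.29362192  0.53739211 -0.7690676 ]
shift [0.1502 0.0008 0.0004] turn [-0.0001 -0.      0.0003] t 18.28 z [ 0.5361 -0.0133  0.0034] q [-0.071  0.258  2.084  0.     0.8    0.12 ]
```

View pics/s13.png

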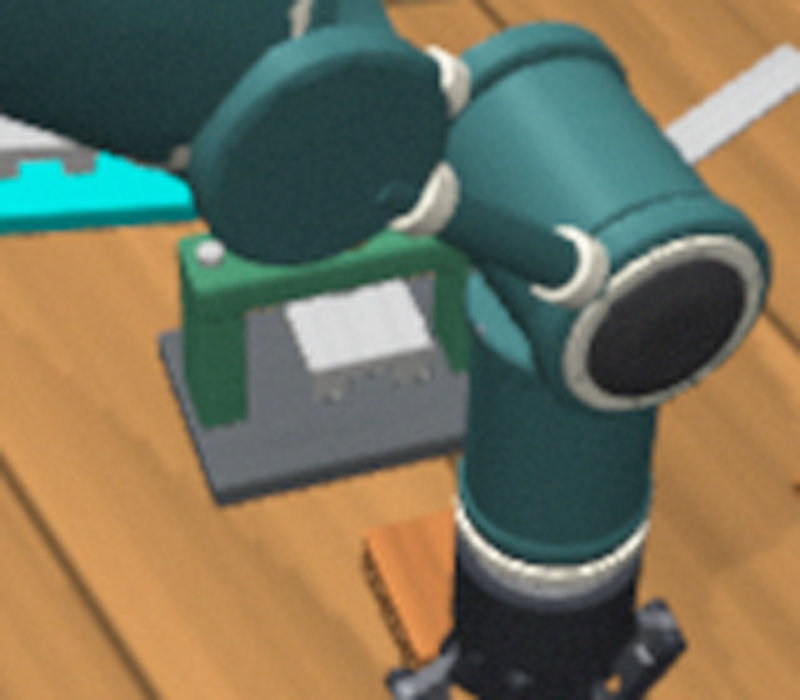

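The block is clear and nearly down, but the wrist force shows its weight is still held. One more millimetre, then release and rise.

apply_moves([
  [[0, 0, 0.0008, 0, 0, 0, 1], [0, 0, 0.0015, 0, 0, 0, 1], [0, 0, 0.0015, 0, 0, 0, -1], [0, 0, 0.0015, 0, 0, 0, -1], [0, 0, 0.0015, 0, 0, 0, -1], [0, 0, 0.0015, 0, 0, 0, -1], [0, 0, 0.0015, 0, 0, 0, -1], [0, 0, 0.0015, 0, 0, 0, -1]],
])

```text
time: 18.95
tool_pos: [0.5361, -0.014, 0.002]
tcp_rot: [2.424, 1.998, 0.0]
wrist_force: [0.6, 0.3, 0.3]
width: 0.968
```

apply_moves([
  [[0, 0, -0.02, 0, 0, 0, -1], [0, 0, -0.05, 0, 0, 0, -1], [0, 0, -0.08, 0, 0, 0, -1], [0, 0, -0.11, 0, 0, 0, -1], [0, 0, -0.13, 0, 0, 0, -1], [0, 0, -0.14, 0, 0, 0, -1], [0, 0, -0.14, 0, 0, 0, -1], [0, 0, -0.14, 0, 0, 0, -1]],
])

```text
time: 19.62
tool_pos: [0.5359, -0.014, 0.1417]
tcp_rot: [2.424, 1.998, 0.0]
wrist_force: [-0.5, 0.8, -0.7]
width: 1.001
```

```bash
python3 -c "
from h import *
snap('wrist','w14')
snap('side','s14')
move((.5655,.134,.15),79)"
```

```text
shift [ 0.1511  0.0022 -0.0102] turn [-0.0011  0.0001 -0.    ] t 19.72 z [ 0.5345 -0.0139  0.1399] q [-0.073  0.079  1.996 -0.     1.07   0.119]
```

View pics/w14.png

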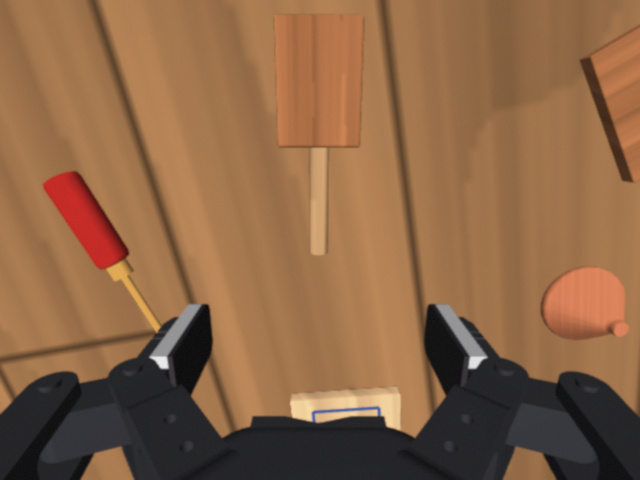

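View pics/s14.png

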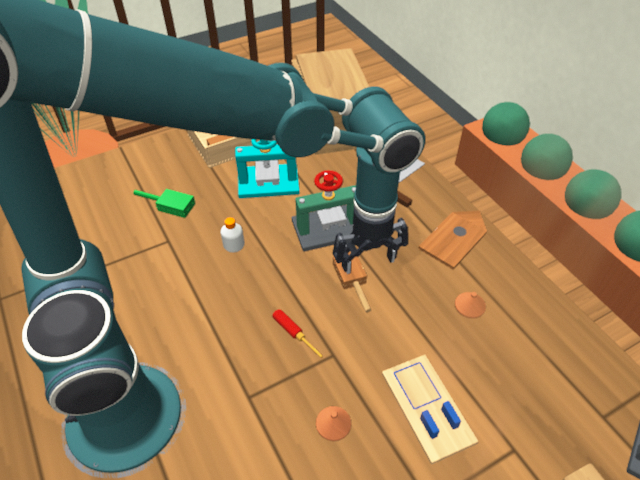

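The block lies flat on the bench. In the wrist view its top corners are at (275,14), (364,16), (361,147) and (278,147), and the dowel tip is at (318,254).

```bash
python3 -c "
from h import *
c=cam('wrist')
p=plane(c,[(275,14),(364,15),(361,147),(277,147)],.03);print(p,p.mean(0))
e=p[0]+p[1]-p[2]-p[3];print(np.degrees(np.arctan2(e[1],e[0])),np.linalg.norm(e)/2)
t=plane(c,[(318,254)],.017)[0];print(t)
a=np.radians(79);m=t+.12*np.array([np.cos(a),np.sin(a),0]);print(m)
move((m[0],m[1],.10),79)"
```

```text
[[0.53492024 0.12964357 0.03      ]
 [0.58815622 0.11867167 0.03      ]
 [0.57408803 0.04178059 0.03      ]
 [0.5185429  0.05256711 0.03      ]] [0.55392685 0.08566574 0.03      ]
78.81463103042174 0.07847441190453971
[ 0.53019701 -0.03196384  0.017     ]
[0.55309409 0.08583142 0.017     ]
shift [ 0.1014 -0.0006  0.0398] turn [-0.0011  0.0001 -0.    ] t 19.72 z [ 0.5345 -0.0139  0.1399] q [-0.073  0.079  1.996 -0.     1.07   0.119]
```

apply_moves([
  [[0.04, 0, 0.0, 0, 0, 0, -1], [0.08, 0, 0.0, 0, 0, 0, -1], [0.101, 0, 0.03, 0, 0, 0, -1], [0.101, 0, 0.06, 0, 0, 0, -1], [0.101, 0, 0.085, 0, 0, 0, -1], [0.101, 0, 0.085, 0, 0, 0, -1], [0.101, 0, 0.085, 0, 0, 0, -1], [0.101, 0, 0.085, 0, 0, 0, -1]],
])

```text
time: 20.38
tool_pos: [0.5553, 0.0849, 0.0569]
tcp_rot: [-2.424, -1.998, 0.001]
wrist_force: [-0.3, 0.0, 0.6]
width: 1.0
```

```bash
python3 -c "
from h import *
snap('wrist','w15')
move((.5545,.0855,.005),79)"
```

```text
shift [ 0.0001 -0.0019  0.053 ] turn [ 0.0005 -0.0002 -0.0002] t 20.43 z [0.5563 0.085  0.058 ] q [0.107 0.223 2.002 0.    0.915 0.3  ]
```

View pics/w15.png

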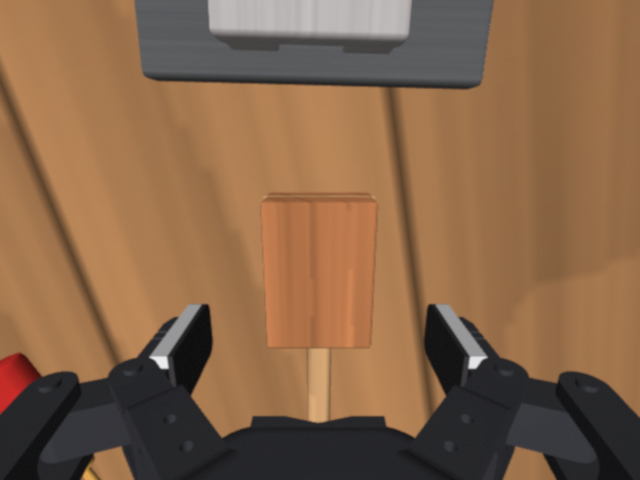

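The block is centred between the jaws at column 319 and aligned with them. Down and close.

apply_moves([
  [[0, 0, 0.02, 0, 0, 0, -1], [0, 0, 0.035, 0, 0, 0, -1], [0, 0, 0.046, 0, 0, 0, -1], [0, 0, 0.05, 0, 0, 0, -1], [0, 0, 0.051, 0, 0, 0, -1], [0, 0, 0.051, 0, 0, 0, -1], [0, 0, 0.051, 0, 0, 0, 1], [0, 0, 0.051, 0, 0, 0, 1]],
], force=40)

```text
time: 21.1
tool_pos: [0.5563, 0.0852, 0.0071]
tcp_rot: [2.423, 1.998, 0.003]
wrist_force: [0.1, 0.6, 0.1]
width: 0.75
```

apply_moves([
  [[0, 0, 0, 0, 0, 0, 1], [0, 0, 0, 0, 0, 0, 1], [0, 0, 0, 0, 0, 0, 1], [0, 0, 0, 0, 0, 0, 1], [0, 0, 0, 0, 0, 0, 1], [0, 0, 0, 0, 0, 0, 1], [0, 0, 0, 0, 0, 0, 1], [0, 0, 0, 0, 0, 0, 1]],
])

```text
time: 21.77
tool_pos: [0.5563, 0.0853, 0.0071]
tcp_rot: [2.423, 1.998, 0.003]
wrist_force: [-0.2, 0.4, 5.7]
width: 0.644
```

```bash
python3 -c "
from h import *
snap('wrist','w16')
move((.5545,.0855,.11),79)"
```

```text
shift [-1.000e-04 -1.700e-03 -1.029e-01] turn [ 0.0006 -0.0002  0.    ] t 21.82 z [0.5563 0.0853 0.0071] q [0.108 0.294 2.027 0.    0.819 0.3  ]
```

View pics/w16.png

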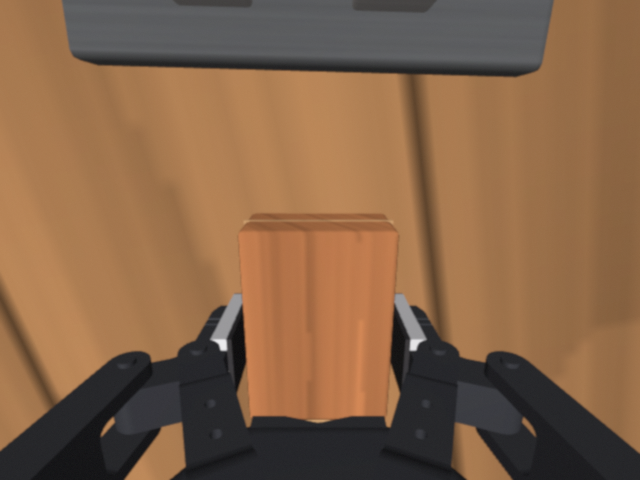

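```bash
python3 -c "
from h import *
c=cam('wrist'); p=plane(c,[(240,231),(397,230)],.029); st=readout.read_state()
print(R.from_rotvec(st['tcp_rot']).inv().apply(p-st['tool_pos']).round(4))"
```

```text
[[ 0.0401 -0.0271 -0.0219]
 [ 0.0404  0.0272 -0.0218]]
```

apply_moves([
  [[0, 0, -0.01, 0, 0, 0, 1], [0, 0, -0.03, 0, 0, 0, 1], [0, 0, -0.05, 0, 0, 0, 1], [0, 0, -0.07, 0, 0, 0, 1], [0, 0, -0.09, 0, 0, 0, 1], [0, 0, -0.1, 0, 0, 0, 1], [0, 0, -0.1, 0, 0, 0, 1], [0, 0, -0.1, 0, 0, 0, 1]],
], force=60)

```text
time: 22.48
tool_pos: [0.5554, 0.0852, 0.1062]
tcp_rot: [2.424, 1.998, 0.001]
wrist_force: [-0.4, 0.2, -1.5]
width: 0.641
```

```bash
python3 -c "
from h import *
move((.524,-.15,.11),84)"
```

```text
shift [-0.2369  0.0141 -0.0039] turn [ 0.0002 -0.0001 -0.0278] t 22.48 z [0.5554 0.0852 0.1062] q [ 0.108  0.163  1.971 -0.     1.007  0.3  ]
```

The block centre sits at the TCP (0 mm offset along x). I'll cross-check the rack in the side view taken earlier.

```bash
python3 -c "
from h import *
crop('pics/s14.png','s_rack',(375,345,485,470),6)"
```

```text
(no output)
```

View pics/s_rack.png

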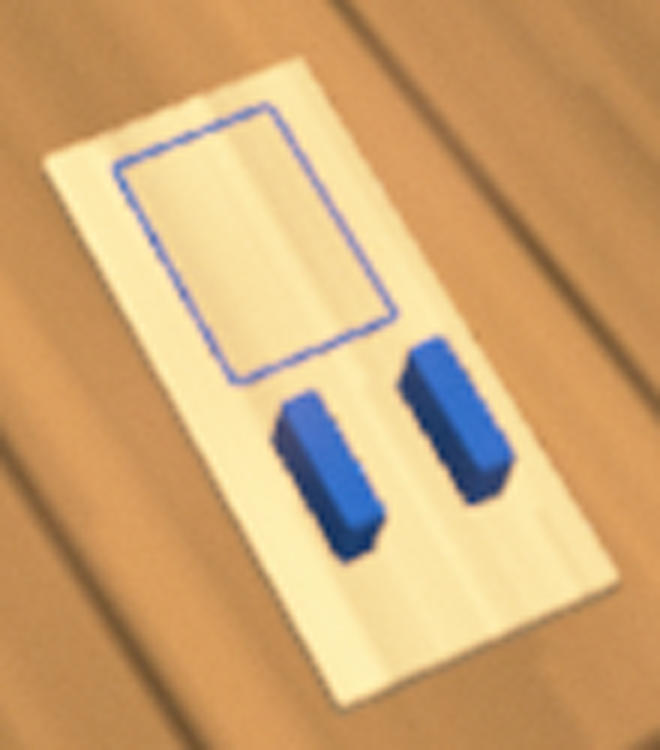

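apply_moves([
  [[-0.237, 0.014, -0.004, 0, 0, -0.028, 1], [-0.237, 0.014, -0.004, 0, 0, -0.028, 1], [-0.237, 0.014, -0.004, 0, 0, -0.028, 1], [-0.237, 0.014, -0.004, 0, 0, -0.028, 1], [-0.237, 0.014, -0.004, 0, 0, -0.028, 1], [-0.237, 0.014, -0.004, 0, 0, -0.028, 1], [-0.237, 0.014, -0.004, 0, 0, -0.028, 1], [-0.237, 0.014, -0.004, 0, 0, -0.028, 1]],
])

```text
time: 23.15
tool_pos: [0.5222, -0.1513, 0.108]
tcp_rot: [-2.336, -2.097, 0.002]
wrist_force: [-0.1, 0.5, -1.5]
width: 0.643
```

The side crop shows the outline corners at (115,167), (269,105), (397,314) and (238,383).

```bash
python3 -c "
from h import *
s=cam('side')
f=lambda p:np.array((375,345))+(np.array(p,float)+.5)/6-.5
o=plane(s,f([(115,167),(269,105),(397,314),(238,383)]),.012);e=o[0]+o[1]-o[2]-o[3]
print(o.mean(0),np.degrees(np.arctan2(e[1],e[0])),np.linalg.norm(e)/2)
b=plane(s,f([(43,158),(300,58),(620,580),(345,710)]),.012);e=b[0]+b[1]-b[2]-b[3]
print(b.mean(0),np.degrees(np.arctan2(e[1],e[0])),np.linalg.norm(e)/2)
move((.5255,-.2295,.08),84)"
```

```text
[ 0.52541511 -0.22419492  0.012     ] 84.167265700647 0.08372274000517474
[ 0.51908583 -0.26980127  0.012     ] 83.72625628420042 0.2000195065580352
shift [-0.0775  0.0118  0.0279] turn [-0.001  -0.0003 -0.001 ] t 23.15 z [ 0.5222 -0.1513  0.108 ] q [-0.328  0.13   2.004  0.     1.01  -0.22 ]
```

apply_moves([
  [[-0.03, 0.011, 0.01, 0, 0, -0.001, 1], [-0.06, 0.011, 0.02, 0, 0, -0.001, 1], [-0.0755, 0.011, 0.028, 0, 0, -0.001, 1], [-0.0755, 0.011, 0.028, 0, 0, -0.001, 1], [-0.0755, 0.011, 0.028, 0, 0, -0.001, 1], [-0.0755, 0.011, 0.028, 0, 0, -0.001, 1], [-0.0755, 0.011, 0.028, 0, 0, -0.001, 1], [-0.0755, 0.011, 0.028, 0, 0, -0.001, 1]],
])

```text
time: 23.82
tool_pos: [0.5274, -0.2251, 0.0823]
tcp_rot: [2.329, 2.108, 0.001]
wrist_force: [0.1, -0.7, -1.9]
width: 0.641
```

```bash
python3 -c "
from h import *
snap('side','s20',(340,260,500,480),3)
move((.525,-.2275,.020),84)"
```

```text
shift [-0.0024 -0.0022  0.0624] turn [0.0002 0.     0.0017] t 23.87 z [ 0.5274 -0.2254  0.0824] q [-0.447  0.211  1.963  0.     0.967 -0.348]
```

View pics/s20.png

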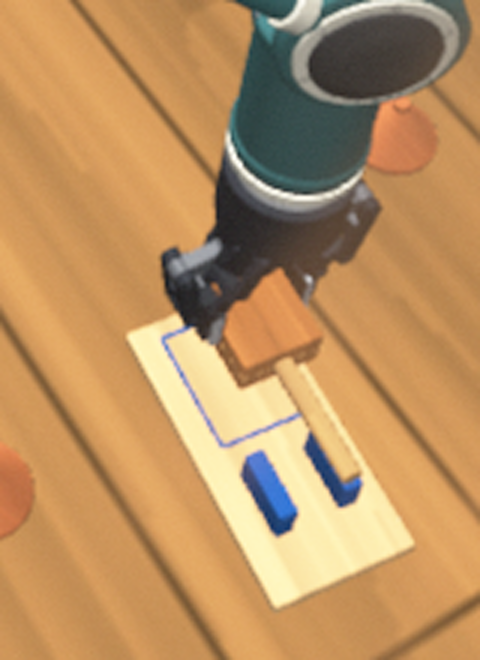

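The block is aligned with the outline and the dowel points between the cheeks. Lowering.

apply_moves([
  [[-0.0024, -0.0022, 0.01, 0, 0, 0.0015, 1], [-0.0024, -0.0022, 0.025, 0, 0, 0.0015, 1], [-0.0024, -0.0022, 0.04, 0, 0, 0.0015, 1], [-0.0024, -0.0022, 0.05, 0, 0, 0.0015, 1], [-0.0024, -0.0022, 0.057, 0, 0, 0.0015, 1], [-0.0024, -0.0022, 0.061, 0, 0, 0.0015, 1], [-0.0024, -0.0022, 0.063, 0, 0, 0.0015, 1], [-0.0024, -0.0022, 0.063, 0, 0, 0.0015, 1]],
])

```text
time: 24.53
tool_pos: [0.5246, -0.2286, 0.0195]
tcp_rot: [-2.336, -2.101, -0.0]
wrist_force: [0.0, -0.1, -0.2]
width: 0.638
```

```bash
python3 -c "
from h import *
snap('side','s21',(340,260,500,480),3)
print(readout.read_state()['wrist_force'])
move((.525,-.2275,.0190),84)"
```

```text
[ 0.31184103 -0.16053223 -0.82790308]
shift [ 0.0013 -0.0002  0.0005] turn [ 0.0004  0.0001 -0.0003] t 24.58 z [ 0.525  -0.2288  0.0195] q [-0.454  0.292  2.    -0.     0.848 -0.349]
```

View pics/s21.png

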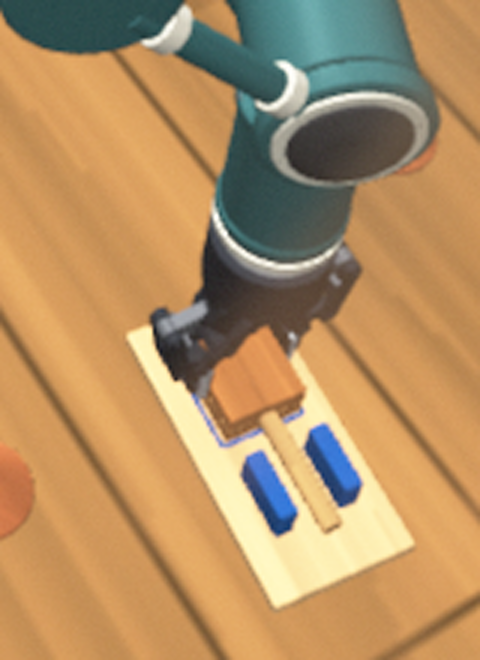

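Set down inside the outline with the dowel between the cheeks. Half a millimetre more, then release and rise.

apply_moves([
  [[0, 0, 0.0006, 0, 0, 0, 1], [0, 0, 0.0006, 0, 0, 0, 1], [0, 0, 0.0006, 0, 0, 0, -1], [0, 0, 0.0006, 0, 0, 0, -1], [0, 0, 0.0006, 0, 0, 0, -1], [0, 0, 0.0006, 0, 0, 0, -1], [0, 0, 0.0006, 0, 0, 0, -1], [0, 0, 0.0006, 0, 0, 0, -1]],
])

```text
time: 25.25
tool_pos: [0.5244, -0.2285, 0.0183]
tcp_rot: [-2.336, -2.101, 0.0]
wrist_force: [-0.0, -1.2, 0.4]
width: 1.003
```

apply_moves([
  [[0, 0, -0.015, 0, 0, 0, -1], [0, 0, -0.04, 0, 0, 0, -1], [0, 0, -0.07, 0, 0, 0, -1], [0, 0, -0.1, 0, 0, 0, -1], [0, 0, -0.13, 0, 0, 0, -1], [0, 0, -0.15, 0, 0, 0, -1], [0, 0, -0.16, 0, 0, 0, -1], [0, 0, -0.16, 0, 0, 0, -1]],
])

```text
time: 25.92
tool_pos: [0.5263, -0.2294, 0.1815]
tcp_rot: [2.332, 2.098, 0.003]
wrist_force: [0.4, -0.6, -0.7]
width: 1.0
```

```bash
python3 -c "
from h import *
snap('side','s22')
snap('wrist','w22')
crop('pics/s22.png','s22c',(280,160,500,480),2)
move((.525,-.2275,.0190),84)"
```

```text
shift [0.0009 0.001  0.1585] turn [-0.0003 -0.0001 -0.0003] t 26.02 z [ 0.524  -0.2283  0.1775] q [-0.454  0.111  1.887 -0.     1.145 -0.349]
```

View pics/s22c.png

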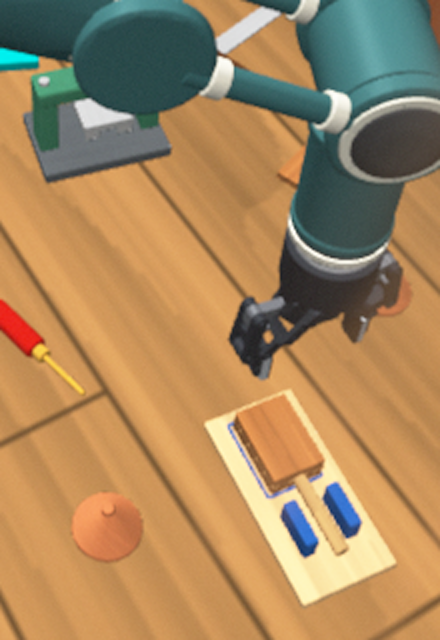

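View pics/w22.png

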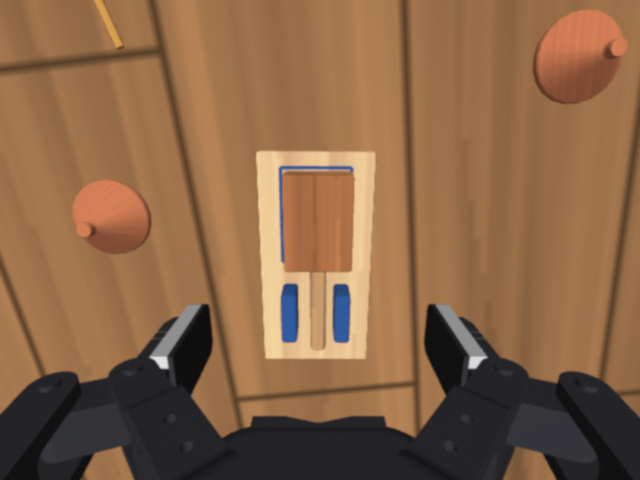

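In the wrist view the outline's corner is at (280,167). The block top spans columns 283–354 and rows 174–271. I'll put a number on the offset.

```bash
python3 -c "
from h import *
c=cam('wrist')
b=plane(c,[(283,175),(354,175),(351,271),(285,271)],.042);r=plane(c,[(257,152),(375,152),(367,358),(265,358)],.012)
e=r[0]+r[1]-r[2]-r[3];a=np.arctan2(e[1],e[0]);d=b.mean(0)-r.mean(0);f=b[0]+b[1]-b[2]-b[3]
print('x',d[0]*np.cos(a)+d[1]*np.sin(a),'y',-d[0]*np.sin(a)+d[1]*np.cos(a),np.degrees(a),np.degrees(np.arctan2(f[1],f[0])),np.linalg.norm(e)/2,np.linalg.norm(f)/2)
p=cam('top')
snap('top','t22')"
```

```text
x 0.04423375833683014 y -0.0020041373679684166 83.85664211758132 83.67038912202364 0.19706082780437828 0.0781246958505485
```

View pics/t22.png

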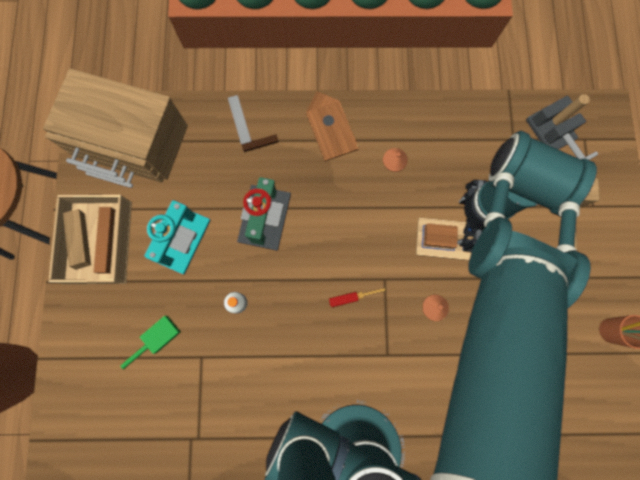

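The offset is within 1 mm lengthwise and about 2 mm crosswise. The bystanders sit at the same pixels as at the start and the press is still open. Handing in.

```bash
python3 -c "
from h import *
print(bot.finish_job())"
```

```text
the job is handed in; nothing more can be done
None
```

I opened the press by its handwheel, drew the block out by the dowel and laid it flat on the bench. I then took it again across the block, laid it on the drying rack and handed the job in at about 26 s of the 72 s. No verdict is reported.

- **Press:** I turned the wheel one full turn in two half-turn strokes. The white spoke did not slip in the grip, and the hand rose about 20 mm in all. I did not measure the pad's lift directly. The last pictures show the wheel where I left it, with the pad still up.
- **Block on the rack:** In the last wrist picture the block's centre is at about x = +44 mm and y = −2 mm in the rack frame, where the target is +45 and 0. Its turn is off by less than 1°. It looks flat, the dowel is between the cheeks, and the hand is open and clear above it.
- **Bystanders:** The awl, glue bottle and both caps are at the same pixel positions in the top view as at the start.
- **Disagreement:** The side camera put the press wheel and the rack outline about 4–5 mm further in y than the top camera did, and the wrist camera fell in between for the wheel. I aimed between the side and top readings for the rack, and the last wrist measurement agreed with that.

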